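# Hook the eye weight off the balance and show it to the inspection camera

## Task

Take the lifting hook out of its stand, pass its prong through the eye of the steel weight that stands on the balance pan, and lift the weight off without the fingers or the arm ever touching it. Hold it hanging still in front of the inspection camera: the middle of its cylinder level with the lens and straight ahead of it, 120 mm from the glass, with the hook upright and its prong pointing across the camera's line of sight (to either side). Finish there, still holding the hook with the weight on it, and leave the other things on the bench and pan where they are.

Things in the scene. Friction and masses are not known exactly. Their poses are not given: they have to be found in the camera images.
- hook: metal lifting hook, 140 g, upright in the stand: a bar 120 mm tall with a thin prong near its foot. Origin: centre of the bar's foot; z up, y the way the prong points. Bar 14 (x) x 20 (y) mm; from z = 60 to 120 mm the handle, 18 (x) x 22 (y) mm, gripped from above on either pair of faces. Prong: see hook_saddle
- hook_saddle (a point): lowest point of the prong's centre line, where the eye settles: y 40, z 34 mm in the hook's frame; axes as the hook's. The prong is a rod 6 mm thick in a shallow V; its centre line runs from the bar at (y 8, z 42) down to here and up to the tip at (y 64, z 41); its round end reaches y = 67 mm
- stand: grey block 70 x 70 x 30 mm, fixed to the bench, with a pocket in its top in which the hook's foot stands 24 mm deep with about 2 mm play on each side; the hook lifts straight out. Origin: centre of the underside
- balance: white laboratory balance fixed to the bench, 280 mm (x) by 200 mm (y), round metal pan 156 mm across, pan top 78 mm above the bench, pan centre 45 mm along +x from the origin; display at the -x end. Origin: centre of the underside
- weight: loose steel weight with an eye, 160 to 240 g, on the pan: cylinder 38 mm across, 30 mm tall; above it an upright ring (the eye) of 5 mm wire, 24 mm clear hole, hole centre 50 mm above the weight's underside; whole height 67 mm. Origin: centre of the underside; z up; the hole runs along y and can be entered from either side
- weight_eye (a point): centre of the eye's hole. Axes as the weight's
- weight_mid (a point): middle of the weight's cylinder, 15 mm above its underside. It hangs 10 mm lower than the hook's foot, straight below the saddle, once the weight is on the prong
- lens (a point): centre of the front glass of the inspection camera: a grey box with a black lens 42 mm across on a 300 mm column, fixed; the head is set differently each time, lens 150 to 210 mm above the bench. It looks level along this point's -x axis; z is up. The column stands about 105 mm behind the glass
- weight_20: small knobbed steel weight, 20 mm across, 22 mm tall, also on the pan, about 60 mm from the eye weight; bystander, leave alone. Origin: centre of the underside
- weight_500: larger steel weight with an eye, 52 mm across, 77 mm tall, on the bench; bystander. Origin: centre of the underside
- weight_100: knobbed steel weight without an eye, 28 mm across, 36 mm tall, on the bench; bystander. Origin: centre of the underside
- jar_a: labelled jar, 68 mm across, 76 mm tall, white lid; bystander. Origin: centre of the underside
- jar_b: labelled jar, 68 mm across, 76 mm tall, yellow lid; bystander. Origin: centre of the underside
- spoon: steel spoon, 170 mm long, lying on the bench between balance and camera; bystander. Origin: at the lowest middle of the tool
- beaker: translucent open beaker, 80 mm across, 90 mm tall; bystander. Origin: centre of the underside
- wash_bottle: white wash bottle, 68 mm across, 210 mm tall with its spout; bystander. Origin: centre of the underside
Not all that is in view belongs to the job. Leave any orange look-alike of the hook alone.

How it is judged (in metres and radians):
On the way, in this order (a step that is already met when the one before it is completed fails the run):
1. the hook is lifted clear of its stand in the fingers (contact force between the fingers and hook above 1 N and height (world z) of hook above 0.04 m and contact force between hook and stand below 0.05 N), for 0.1 s.
2. the prong is through the weight's eye while the weight still stands on the pan (contact force between the fingers and hook above 1 N and x of weight_eye in the frame of hook_saddle between -0.01 and 0.01 m and y of weight_eye in the frame of hook_saddle between -0.022 and 0.016 m and z of weight_eye in the frame of hook_saddle between -0.014 and 0.014 m and angle between the y axis of hook and the y axis of weight, either way round below 0.6 rad and contact force between weight and balance above 0.2 N), for 0.1 s.
3. the weight hangs from the hook, clear of the balance (contact force between the fingers and hook above 1 N and x of weight_eye in the frame of hook_saddle between -0.01 and 0.01 m and y of weight_eye in the frame of hook_saddle between -0.022 and 0.016 m and z of weight_eye in the frame of hook_saddle between -0.014 and 0.014 m and contact force between weight and hook above 0.8 N and contact force between weight and balance below 0.05 N and height (world z) of weight above 0.1 m), for 0.2 s.
At the end, for the whole second after the job is handed in: Hook held upright (10 deg) by the fingers, prong through the eye, the weight hanging on it alone, plumb (14 deg) and still; mid-cylinder 95 to 145 mm ahead of the lens glass, within 18 mm of the lens axis sideways and in height; prong square to the line of sight within 17 deg, either way (contact force between the fingers and hook above 1 N and x of weight_eye in the frame of hook_saddle between -0.01 and 0.01 m and y of weight_eye in the frame of hook_saddle between -0.022 and 0.016 m and z of weight_eye in the frame of hook_saddle between -0.014 and 0.014 m and contact force between weight and hook above 0.8 N and contact force between weight and balance below 0.05 N and x of weight_mid in the frame of lens between -0.145 and -0.095 m and y of weight_mid in the frame of lens between -0.018 and 0.018 m and z of weight_mid in the frame of lens between -0.018 and 0.018 m and angle between hook's own z axis and vertical below 0.18 rad and angle between weight's own z axis and vertical below 0.25 rad and angle between the y axis of hook and the y axis of lens, either way round below 0.3 rad and linear speed of weight below 0.05 m/s and height (world z) of weight above 0.09 m); the arm keeps its last pose, push and grip.
It fails at once if the fingers or the arm touch the eye weight (contact force between any of the fingers, the arm and weight above 0.3 N).
It fails at once if another thing on the bench or pan is moved by more than 25 mm (distance of any of weight_20, weight_500, weight_100, jar_a, jar_b, spoon, beaker, wash_bottle from where it was at the start of the episode above 0.025 m).
It also fails if it takes over 56 s, if anything falls off the work surface, if the arm or the gripper's body presses on something with over 40 N, if the wrist force passes 120 N, or if a joint passes its speed limit or range.

## Robot

A 6-joint arm with a two-finger parallel gripper is mounted at the origin on the work surface. World frame = base frame: x ahead of the robot, y to its left, z up, the work surface at z = 0. Lengths are in m, angles in degrees, forces in N, time in s.
With the tool pointing down it reaches from about 0.275 to 0.975 m from the base axis. Payload 8.4 kg.
Tool frame: the origin (TCP) lies between the finger pads; the fingertips stand arm.tip_reach ahead of it and the grasp point (between the pads) lies 3 mm ahead of it (arm.tip_reach is the distance from the TCP to the fingertips, in m); z points along the fingers, y is the line along which they close (so a half turn about z gives the same grasp; the last joint's range is limited). The gripper opens to 92 mm and grips with 3 to 60 N. Pads are 20 mm wide; open, the fingers measure 128 mm over their backs; the gripper's body (75 mm by 189 mm) begins 69 mm behind the grasp point.
Start: joints at [70.451, 20.225, 93.587, -0, 66.188, -0.138], TCP at [0.208, 0.589, 0.201] pointing down, gripper open.
Joint ranges: [-150.9, 150.9], [-52.94, 120.26], [3.33, 152.33], [-74.26, 254.26], [0, 154.13], [-172.89, 172.89]. Speed limits (degrees/s): [127.2, 127.2, 159.86, 180, 180, 180].

## Interface

Orientations are given as [roll, pitch, yaw] about the fixed x, y, z axes, in that order (R = Rz(yaw) Ry(pitch) Rx(roll)).
In Python, from workcell import arm gives the robot as it stands. Calls block until the motion is done:
- arm.movep(position, orientation): joint-space move of the TCP to a pose.
- arm.move_straight(position, orientation=None, max_speed=0.15): straight line of the TCP; orientation=None keeps the orientation; max_speed is the mean speed in m/s.
- arm.goto_joints(angles): joint-space move.
- arm.command_gripper(opening, force=None): finger opening in m; force is the grip in N (None keeps the last); returns when the fingers have stopped.
- arm.hold(seconds).
- arm.solve_ik(position, orientation): joint angles nearest the present ones, or None.
- arm.snapshot(name): name is "side" or "top"; returns a dict with "color" (384x512x3 uint8, red, green, blue), "z_map" (384x512 float32, m along the optical axis (not along the pixel's ray), 0 where there is no reading), "fov_y" (degrees; the focal length in pixels is half the picture's height over the tangent of half this angle, whatever the lens; pixels are square), "cx", "cy" (the principal point, pixels), "R" (3x3) and "t" (3): a world point X has camera coordinates R X + t. Camera axes: x right, y down, z forward; pixel columns grow to the right and rows downward; lengths in m; the calibration is good to about 2 mm. A picture is of the moment at which its call begins.
A pose or a line that the arm cannot do raises arm.MotionError and nothing moves.
- arm.job_done(): hands the job in; it is judged then, once.
Readings, each from a call of its own:
- arm.get_clock(): time.
- arm.get_joint_pos(): joint angles.
- arm.get_qvel(): joint speeds.
- arm.get_joint_torque(): joint torques, N m.
- arm.get_ee_pos(): TCP position.
- arm.get_tcp_rot(): TCP orientation.
- arm.get_force(): force on the tool from outside, world axes, zero at the start.
- arm.get_wrist_torque(): the same for the moment, N m.
- arm.get_grip_width(): finger opening in m.
- arm.get_grip_force(): force on a finger pad.
Only numpy, scipy, OpenCV 4.12 (cv2) and the standard library are available. Lean on these libraries where they do the work, as an engineer would, in place of code of your own. Each camera call takes 0.05 s, during which the arm holds its last target. There are 200 camera calls.

## Working session

There is one attempt and no reset: what is moved stays moved. The work goes in short steps, each a Python script; the robot and the scene stay as the last script left them, time stands still between calls to the robot, and variables do not carry over. Pictures are saved under pics/ and viewed, at most 10 in all, crops included, and the job is handed in when it is done.

```bash
mkdir -p pics; ls; cat > h.py <<'E'
import numpy as np, cv2
from workcell import arm
def snap(n):
    s=arm.snapshot(n); s['f']=192/np.tan(np.radians(s['fov_y'])/2); return s
def world(s):
    z=s['z_map']; v,u=np.mgrid[:384,:512]
    c=np.stack([(u-s['cx'])/s['f']*z,(v-s['cy'])/s['f']*z,z],-1)
    P=(c-s['t'])@s['R']; P[z==0]=np.nan; return P
def save(s,name,crop=None,k=1.5):
    im=s['color'][...,::-1]
    if crop: x0,y0,x1,y1=crop; im=im[y0:y1,x0:x1]
    cv2.imwrite('pics/'+name,cv2.resize(im,None,fx=k,fy=k,interpolation=cv2.INTER_CUBIC))
E
python3 - <<'E'
from h import *
import pickle
for n in('side','top'):
    s=snap(n); save(s,n+'0.png'); pickle.dump(s,open(n+'.pkl','wb')); print(n,-s['R'].T@s['t'],s['R'][2],s['f'],s['cx'],s['cy'])
print(arm.tip_reach,arm.get_clock())
E
```

```text
pics
side [ 0.17247325 -0.61503933  0.81387284] [ 0.38579659  0.61965243 -0.68351434] 366.7173665581926 261.35101684298695 193.05569562992693
top [0.40159698 0.04642496 1.3401629 ] [ 0.13067607 -0.0219483  -0.99118214] 390.5314270709282 253.1223604160381 196.40671912861524
0.022 0.1
```

View pics/side0.png

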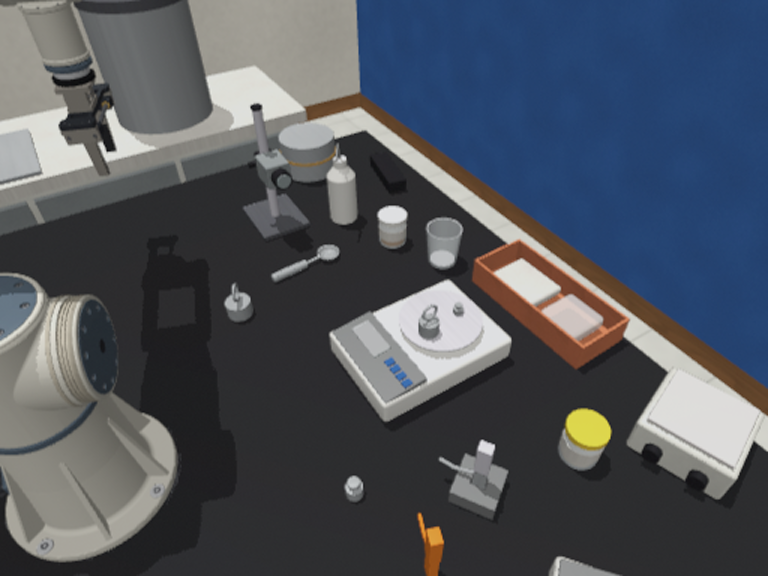

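View pics/top0.png

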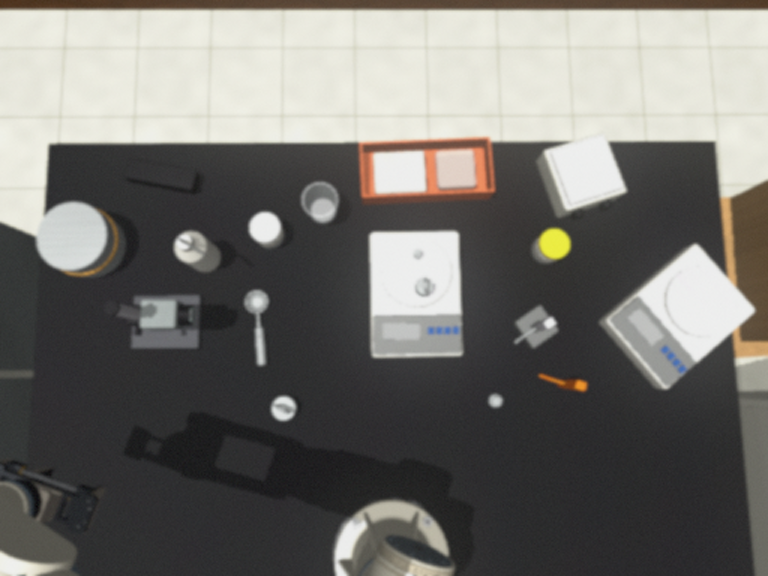

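Side view (1.5x pixels): the grey hook is in its stand at (483,465), the eye weight is on the pan at (429,322) and weight_20 is at (458,308). The inspection camera's lens is at (283,180). There are two candidates for each:
- **Hook:** the grey one at (483,465) stands in the block and fits the description. The orange one at (430,540) is the look-alike.
- **Eye weight:** the one at (429,322) on the pan is the target. The one at (238,303) on the bench is weight_500.

I'll confirm with enlarged crops and take depth points.

```bash
python3 - <<'E'
from h import *
import pickle
S=pickle.load(open('side.pkl','rb'));T=pickle.load(open('top.pkl','rb'))
def c(s,x,y,w=40): return cv2.resize(s['color'][y-w:y+w,x-w:x+w,::-1],(390,290) if 0 else (290,290),interpolation=cv2.INTER_CUBIC)
a=np.hstack([c(S,315,312),c(S,290,210,30)]);b=np.hstack([c(T,355,215,30),c(T,283,185,25)])
cv2.imwrite('pics/crop.png',np.vstack([a,b]))
cv2.imwrite('pics/crop2.png',np.hstack([c(S,183,115),c(T,108,210,35)]))
for n,s in(('S',S),('T',T)):
    P=world(s)
    def rep(lbl,m):
        if m.sum()==0: print(n,lbl,'none');return
        Q=P[m]; print(n,lbl,m.sum(),Q.mean(0).round(4),Q.min(0).round(3),Q.max(0).round(3))
    x,y,z=P[...,0],P[...,1],P[...,2]
    if n=='T': print(P[215,366],P[191,283],P[205,117])
    else: print(P[300,323],P[215,286],P[120,189])
    st=P[215,366] if n=='T' else P[300,323]
    near=(np.hypot(x-st[0],y-st[1])<.09)
    rep('handletop',near&(z>.13-.006+.005)&(z<.15)); rep('prong',near&(z>.036)&(z<.075)); rep('standtop',near&(z>.024)&(z<.034))
    e=P[191,283] if n=='T' else P[215,286]
    nr=np.hypot(x-e[0],y-e[1])<.04
    rep('eye',nr&(z>.113)&(z<.16)); rep('cyltop',nr&(z>.1)&(z<.111))
E
```

```text
[ 0.49607271 -0.33800356  0.12712307] [ 0.580831   -0.08224794  0.10854881] [0.5236307  0.39879111 0.16443109]
S handletop none
S prong 148 [ 0.4883 -0.3233  0.0505] [ 0.464 -0.348  0.036] [ 0.507 -0.279  0.074]
S standtop 723 [ 0.4973 -0.3405  0.0293] [ 0.454 -0.383  0.024] [ 0.549 -0.288  0.034]
S eye 48 [ 0.5824 -0.0784  0.1289] [ 0.567 -0.081  0.114] [ 0.599 -0.074  0.145]
S cyltop 115 [ 0.581  -0.0813  0.1066] [ 0.565 -0.097  0.1  ] [ 0.602 -0.06   0.11 ]
[ 0.49970266 -0.33418932  0.12467668] [ 0.57950275 -0.07577516  0.11541915] [0.53113451 0.42086383 0.19266871]
T handletop 3 [ 0.4972 -0.3325  0.1296] [ 0.49  -0.336  0.129] [ 0.509 -0.329  0.13 ]
T prong 51 [ 0.4869 -0.3152  0.0477] [ 0.463 -0.375  0.036] [ 0.538 -0.28   0.074]
T standtop 313 [ 0.4992 -0.332   0.0295] [ 0.454 -0.383  0.024] [ 0.545 -0.29   0.034]
T eye 23 [ 0.5812 -0.0764  0.1319] [ 0.567 -0.08   0.115] [ 0.596 -0.075  0.149]
T cyltop 78 [ 0.5807 -0.075   0.1067] [ 0.565 -0.093  0.1  ] [ 0.6   -0.06   0.111]
```

View pics/crop.png

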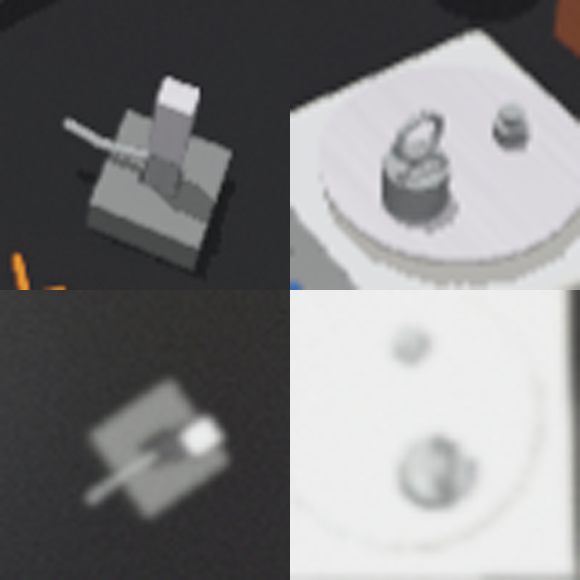

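View pics/crop2.png

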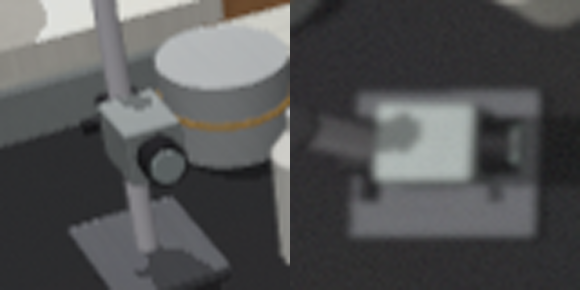

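The crops confirm the grey hook in its stand, with the prong toward the lower left in the top view. They also show the eye weight with weight_20 beside it, and the lens facing right (about -y). Next are the precise fits.

```bash
python3 - <<'E'
from h import *
import pickle
def ax(Q):
    Q=Q[:,:2]-Q[:,:2].mean(0); w,v=np.linalg.eigh(Q.T@Q); d=v[:,1]; return np.degrees(np.arctan2(d[1],d[0])).round(1),np.sqrt(w/len(Q)).round(4)
for n in('side','top'):
    s=pickle.load(open(n+'.pkl','rb')); P=world(s); x,y,z=np.moveaxis(P,-1,0)
    near=np.hypot(x-.497,y+.335)<.09
    h=near&(z>.118)&(z<.135); print(n,'handle',h.sum(),P[h].mean(0).round(4),P[h].min(0).round(3),P[h].max(0).round(3))
    p=near&(z>.040)&(z<.058)&(np.hypot(x-.498,y+.335)>.02)&(y>-.345); print('prong',p.sum(),P[p].mean(0).round(4),ax(P[p]))
    st=near&(z>.026)&(z<.033); hull=cv2.minAreaRect(P[st][:,:2].astype(np.float32)*1000); print('stand',hull)
    e=(np.hypot(x-.581,y+.078)<.03)&(z>.118)&(z<.15); print('eye',e.sum(),P[e].mean(0).round(4),ax(P[e]),P[e][:,2].max())
    cy=(np.hypot(x-.581,y+.078)<.03)&(z>.102)&(z<.111); print('cyl',cv2.minEnclosingCircle(P[cy][:,:2].astype(np.float32)*1000))
    w=(np.hypot(x-.641,y+.078)<.05)&(z>.085)&(z<.115)&(x>.61); print('w20',P[w].mean(0).round(3))
    # camera head
    H=(np.hypot(x-.525,y-.43)<.1)&(z>.1)&(z<.26)
    b=H&(z>.13); print('head',b.sum(),P[b].min(0).round(3),P[b].max(0).round(3))
    hist,ed=np.histogram(P[b][:,2],np.arange(.13,.26,.01)); print(hist)
    if n=='top':
        zz=np.median(z[b&(y>.42)&(y<.47)]); t=b&(abs(z-zz)<.008); print('boxtop',zz,cv2.minAreaRect(P[t][:,:2].astype(np.float32)*1000))
    else:
        g=H&(y<.42)&(z>.12); 
        for yy in np.arange(.37,.42,.005):
            m=H&(abs(y-yy)<.0025)&(z>.12); 
            if m.sum():print(yy.round(3),m.sum(),P[m].mean(0).round(3),P[m].min(0).round(3),P[m].max(0).round(3))
E
```

```text
side handle 93 [ 0.4995 -0.3364  0.1245] [ 0.489 -0.348  0.118] [ 0.512 -0.323  0.129]
prong 52 [ 0.476  -0.2984  0.0446] (np.float64(123.6), array([0.0016, 0.0127]))
stand ((501.2073059082031, -335.3602294921875), (71.74751281738281, 70.07605743408203), 33.26810836791992)
eye 38 [ 0.5823 -0.0785  0.1325] (np.float64(-178.6), array([0.0014, 0.0112])) 0.14477374757855424
cyl ((583.0036010742188, -77.5120620727539), 20.102643966674805)
w20 [ 0.656 -0.069  0.093]
head 653 [0.481 0.391 0.135] [0.55  0.519 0.259]
[ 11  34  59  77  86 178  97  18  17  19  17  21]
0.39 5 [0.524 0.392 0.164] [0.52  0.391 0.157] [0.53  0.392 0.175]
0.395 65 [0.522 0.396 0.163] [0.501 0.393 0.145] [0.541 0.397 0.182]
0.4 43 [0.517 0.399 0.169] [0.501 0.398 0.142] [0.542 0.402 0.184]
0.405 12 [0.517 0.406 0.173] [0.503 0.403 0.139] [0.533 0.407 0.185]
0.41 8 [0.514 0.41  0.173] [0.502 0.408 0.159] [0.54  0.412 0.182]
0.415 17 [0.518 0.415 0.175] [0.502 0.413 0.15 ] [0.541 0.417 0.19 ]
top handle 45 [ 0.4989 -0.3337  0.1246] [ 0.487 -0.348  0.119] [ 0.509 -0.322  0.13 ]
prong 22 [ 0.4751 -0.2976  0.0466] (np.float64(122.6), array([0.0016, 0.0134]))
stand ((499.6219177246094, -335.0953063964844), (70.36272430419922, 70.65059661865234), 33.749691009521484)
eye 17 [ 0.5824 -0.0766  0.1376] (np.float64(-176.2), array([0.0013, 0.0093])) 0.1487035963898094
cyl ((581.8776245117188, -76.3619613647461), 18.47943878173828)
w20 [ 0.656 -0.066  0.094]
head 836 [0.481 0.394 0.142] [0.547 0.519 0.26 ]
[  0  10  15  70  88 322 263  13   9  11  16   6]
boxtop 0.18985428790279982 ((520.2216796875, 456.8750915527344), (119.85722351074219, 53.972354888916016), 89.3140869140625)
```

```bash
python3 - <<'E'
from h import *
print(arm.get_tcp_rot())
for o in (0,180,-180):
    for p,ys in (((.4995,-.335,.103),33.4),((.582,-.1175-.12,.19),2),((.582,-.1175,.19),2),((.5615,.275,.275),90),((.4815,.275,.275),-90)):
        q=arm.solve_ik(list(p),[180,0,ys+o]); print(o,p,None if q is None else np.round(q,0))
E
```

```text
[-1.79927446e+02 -1.22410416e-03  1.60588748e+02]
0 (0.4995, -0.335, 0.103) [-34.  24. 101.  -0.  54.  23.]
0 (0.582, -0.2375, 0.19) [-22.  21.  94.  -0.  65.  66.]
0 (0.582, -0.1175, 0.19) [-12.  18.  98.  -0.  64.  76.]
0 (0.5615, 0.275, 0.275) [26. 17. 89. -0. 74. 26.]
0 (0.4815, 0.275, 0.275) [  30.   10.   97.    0.   72. -150.]
180 (0.4995, -0.335, 0.103) [ -34.   24.  101.    0.   54. -157.]
180 (0.582, -0.2375, 0.19) [ -22.   21.   94.    0.   65. -114.]
180 (0.582, -0.1175, 0.19) [ -12.   18.   98.    0.   64. -104.]
180 (0.5615, 0.275, 0.275) [  26.   17.   89.    0.   74. -154.]
180 (0.4815, 0.275, 0.275) [30. 10. 97. -0. 72. 30.]
-180 (0.4995, -0.335, 0.103) [ -34.   24.  101.    0.   54. -157.]
-180 (0.582, -0.2375, 0.19) [ -22.   21.   94.    0.   65. -114.]
-180 (0.582, -0.1175, 0.19) [ -12.   18.   98.    0.   64. -104.]
-180 (0.5615, 0.275, 0.275) [  26.   17.   89.    0.   74. -154.]
-180 (0.4815, 0.275, 0.275) [30. 10. 97. -0. 72. 30.]
```

```bash
python3 - <<'E'
from h import *
Y=33.4
arm.move_straight([.208,.589,.45],max_speed=.3)
arm.movep([.4995,-.335,.40],[180,0,Y])
arm.command_gripper(.06)
arm.move_straight([.4995,-.335,.19],max_speed=.25)
arm.move_straight([.4995,-.335,.103],max_speed=.1)
arm.command_gripper(0,45); print(arm.get_grip_width(),arm.get_grip_force(),arm.get_force())
arm.move_straight([.4995,-.335,.16],max_speed=.06)
arm.move_straight([.4995,-.335,.25],max_speed=.15)
print(arm.get_force(),arm.get_ee_pos(),arm.get_tcp_rot(),arm.get_clock())
s=snap('side'); save(s,'lift.png',(250,150,450,350),3)
P=world(s);x,y,z=np.moveaxis(P,-1,0)
near=(np.hypot(x-.485,y+.315)<.1)&(z>.13)&(z<.215)
m=near&(np.hypot(x-.4995,y+.335)>.02)&(y>-.33)
print(m.sum(),P[m].mean(0)); Q=P[m]
d=np.array([-np.sin(np.radians(Y)),np.cos(np.radians(Y))]); r=(Q[:,:2]-[.4995,-.335])
print(np.c_[r@d,r@[d[1],-d[0]],Q[:,2]][::6].round(4))
b=(np.hypot(x-.4995,y+.335)<.03)&(z>.1); print('bar zmin',z[b].min())
E
```

```text
0.0208787726302028 45.00109255313873 [-0.44875382  0.40296328  1.73354834]
[-1.07936976 -0.04537458 -1.65492411] [ 0.49900919 -0.33467705  0.24904423] [-1.79930459e+02  2.89669378e-02  3.33998528e+01] 9.6167
68 [ 0.47576154 -0.29943817  0.1912315 ]
[[ 0.064   0.001   0.1954]
 [ 0.0597  0.0013  0.1941]
 [ 0.0553  0.0011  0.1936]
 [ 0.0508  0.0006  0.1934]
 [ 0.0468  0.0021  0.1904]
 [ 0.0441  0.0003  0.1909]
 [ 0.0397 -0.      0.1905]
 [ 0.0374 -0.      0.1884]
 [ 0.0259  0.0025  0.1921]
 [ 0.0288 -0.0017  0.1924]
 [ 0.0303 -0.0024  0.1889]
 [ 0.0223 -0.0013  0.189 ]]
bar zmin 0.15248403259900797
```

View pics/lift.png

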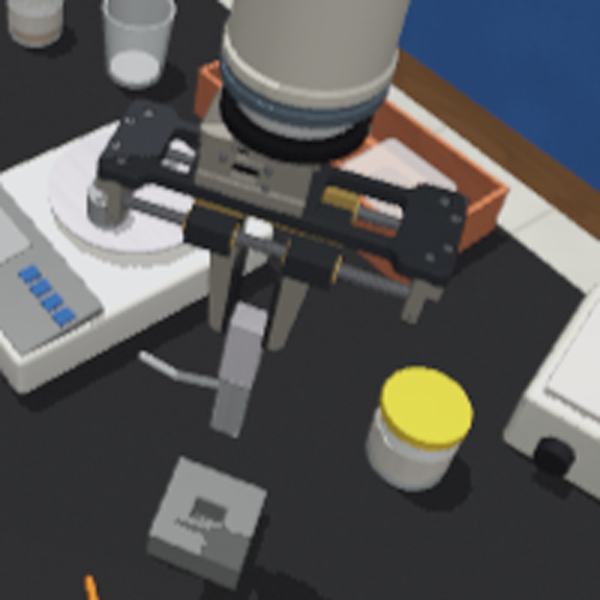

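Hook held straight: the prong heights match the model, and the empty stand is visible below it. Now I'll approach the eye and check just before threading.

```bash
python3 - <<'E'
from h import *
Y=2.5; d=np.array([-np.sin(np.radians(Y)),np.cos(np.radians(Y))])
eye=np.array([.5823,-.0775])
def at(back,z): p=eye-d*(.040+back); return [p[0],p[1],z]
arm.move_straight(at(.14,.25),[180,0,Y],max_speed=.15)
arm.move_straight(at(.05,.187),max_speed=.1)
print(arm.get_ee_pos(),arm.get_clock())
for n in('side','top'):
    s=snap(n)
    if n=='side': save(s,'pre.png',(240,160,360,260),5)
    P=world(s);x,y,z=np.moveaxis(P,-1,0)
    h=np.array(arm.get_ee_pos())[:2]
    r=P[...,:2]-h; a=r@d; l=r@np.array([d[1],-d[0]])
    m=(a>.02)&(a<.07)&(abs(l)<.012)&(z>.118)&(z<.15)
    e=(a>.075)&(a<.105)&(abs(l)<.03)&(z>.116)&(z<.16)
    for k,q in(('prong',m),('eye',e)): 
        if q.sum(): print(n,k,q.sum(),a[q].mean().round(4),l[q].mean().round(4),l[q].min().round(4),l[q].max().round(4),z[q].min().round(4),z[q].max().round(4))
    t=m&(a>.06); print('tip z',z[t].mean() if t.sum() else None)
E
```

```text
[ 0.58657877 -0.16791566  0.1874167 ] 11.8667
side prong 36 0.0434 0.0018 -0.0018 0.0051 0.1235 0.1352
side eye 44 0.0898 -0.0001 -0.0151 0.0165 0.1165 0.1484
tip z 0.13201918577648233
top eye 21 0.0917 -0.0013 -0.015 0.0131 0.1164 0.1497
tip z None
```

View pics/pre.png

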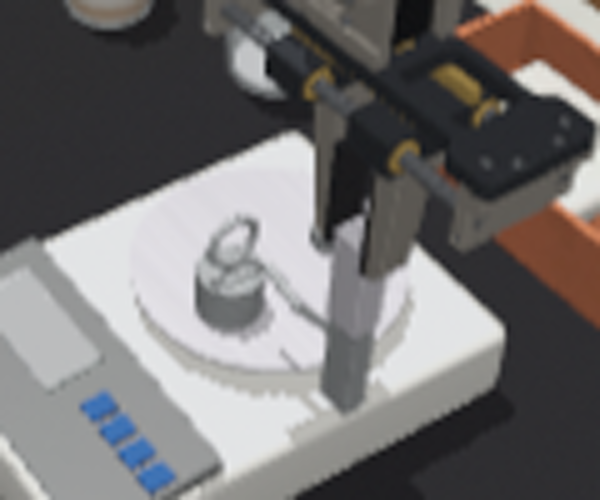

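The prong tip is about 23 mm in front of the eye and lined up within 2 mm. Threading and lifting.

```bash
python3 - <<'E'
from h import *
Y=2.5; d=np.array([-np.sin(np.radians(Y)),np.cos(np.radians(Y))])
h=np.array(arm.get_ee_pos()); f0=np.array(arm.get_force())
for k in (.03,.0505):
    p=h[:2]+d*k; arm.move_straight([p[0],p[1],.187],max_speed=.05); print(np.array(arm.get_force())-f0,arm.get_ee_pos())
arm.hold(.3)
s=snap('side'); save(s,'thru.png',(240,160,360,260),5)
print(arm.get_clock())
E
```

```text
[-1.44064713 -0.30280856  0.00661604] [ 0.58524408 -0.13793359  0.18704327]
[-0.21120113  0.20353319  0.0794581 ] [ 0.58434354 -0.11729618  0.18704329]
13.6167
```

View pics/thru.png

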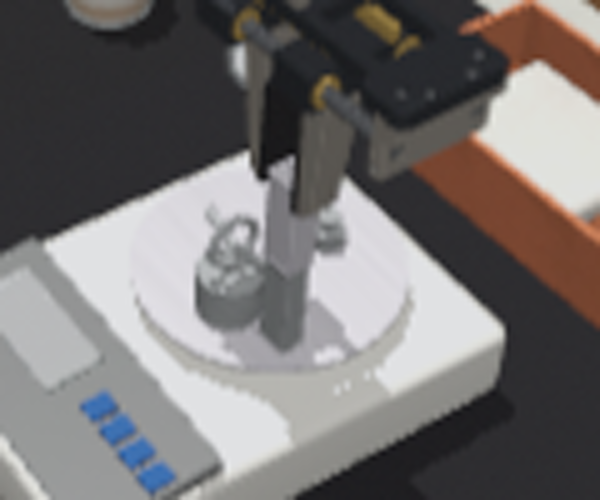

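The prong is through the ring, with its tip showing beyond the eye at (213,212), and there was no push on the weight. Lifting and carrying.

```bash
python3 - <<'E'
from h import *
h=arm.get_ee_pos(); f0=np.array(arm.get_force())
arm.move_straight([h[0],h[1],.205],max_speed=.03)
arm.move_straight([h[0],h[1],.29],max_speed=.06); arm.hold(.4)
print('dF',np.array(arm.get_force())-f0,arm.get_clock())
arm.move_straight([.565,.08,.29],[180,0,45],max_speed=.08)
arm.move_straight([.5615,.275,.27],[180,0,90],max_speed=.08)
arm.hold(2)
print('dF',np.array(arm.get_force())-f0,arm.get_ee_pos(),arm.get_tcp_rot(),arm.get_clock())
for n in('side','top'):
    s=snap(n)
    if n=='side': save(s,'end.png',(130,60,290,200),4.5)
    P=world(s);x,y,z=np.moveaxis(P,-1,0)
    c=(np.hypot(x-.5215,y-.275)<.035)&(z>.13)&(z<.18); print(n,c.sum(),P[c].min(0).round(4),P[c].max(0).round(4))
    b=(np.hypot(x-.5615,y-.275)<.02)&(z>.15)&(z<.24); print('bar',P[b].min(0).round(4),P[b].max(0).round(4))
E
```

```text
dF [-1.57526662 -0.41523374 -0.83457365] 16.3333
dF [-1.42418816 -0.38854953 -1.47258078] [0.56152184 0.27500386 0.27001326] [ 1.79997297e+02 -5.34473247e-04  8.99991772e+01] 23.5667
side 156 [0.5008 0.2538 0.1489] [0.5539 0.2922 0.1798]
bar [0.5434 0.2621 0.1728] [0.5729 0.2817 0.2395]Traceback (most recent call last):
  File "<stdin>", line 14, in <module>
    return umr_minimum(a, axis, None, out, keepdims, initial, where)
ValueError: zero-size array to reduction operation minimum which has no identity
```

View pics/end.png

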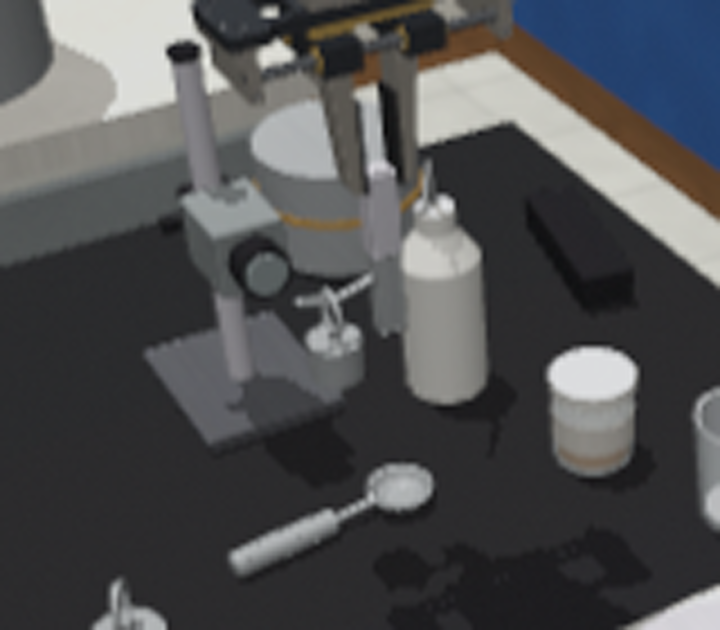

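The weight hangs plumb on the V of the prong at (335,355), in front of the lens, with the prong across the line of sight. The cylinder measures y ≈ 0.273 and z ≈ 0.163, against a target of 0.275 and 0.163.

```bash
python3 -c "
from h import *
arm.hold(1); print(arm.get_force(), arm.get_grip_force()); print(arm.job_done(), arm.get_clock())"
```

```text
[ 0.37035245 -0.45190047 -2.98222027] 44.988534450531006
the job is handed in; nothing more can be done
the job is handed in; nothing more can be done
```

Job handed in: the weight hangs still on the hook about 120 mm in front of the lens, at lens height and with the prong across the line of sight. The result of the judging was not shown.

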